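Eject a pine block from a pocket-hole jig and set it in the tray

TASK

The pine block has been drilled and sits flush in the leaning nest of the pocket-hole jig. Press the jig's orange ejector key fully down so that the block comes up and stays up on its catches, let the key spring back, then draw the block out and set it down, without dropping it, in the small blue tray on the plywood stand, standing on its long narrow side as it stood in the jig. Leave the other things on the bench where they are.

Things in the scene. Friction and masses are not known exactly. Their poses are not given: they have to be found in the camera images.
- jig: Grey pocket-hole jig on an aluminium plate and plywood base, fixed; base 150 x 218 x 52 mm. Origin on the bench, z up, its front (-x side) faces the robot. Two brass spring catches in the end walls of its nest snap in under the block once the key is pressed fully: the block then stays up, its top 34 mm above the nest's rim, when the key is let go.
- nest_mouth (a point): Centre of the nest's mouth. The frame leans: z points out of the nest, the way the block comes out, 0.55 rad (31.5 deg) from vertical towards the robot; x runs across the block's 36 mm, rising away from the robot; y is level, along its 115 mm, to the left. Pocket 38 x 118 mm, 62 deep; 12 mm walls, rim at z = 0; only the key stands higher. The block starts flush with the rim.
- key_top (a point): Middle of the top of the orange ejector key, a 36 x 36 mm pad at the right-hand end of the jig, 98 mm along -y of the nest_mouth frame from the nest's middle. Same leaning axes as nest_mouth: it is pressed along -z of this frame. At rest its top stands 28 mm above the nest's rim.
- key (a joint): Travel of the ejector key in m: 0 up (at rest), 0.022 fully down on its stop. A spring returns it; it starts to move at about 3 N and takes about 6 to 10 N to press fully. The block rises 1.8 times as far as the key goes down; the catches snap in from about 0.0195.
- block_centre (a point): Centre of the loose pine block, bare light wood, 62 x 115 x 36 mm, about 0.15 kg. Its own x axis is along the 62 mm side (in the jig: up out of the nest), y along the 115 mm length, z along the 36 mm thickness. Grip it across the 36 mm. Standing on a long narrow (115 x 36 mm) side its x axis is vertical and its centre is 31 mm above what it stands on.
- tray: Open blue plastic tray on a plywood stand, fixed to the bench. The tray is 92 x 150 x 24 mm outside (x, y, z of its own axes), walls and floor 4 mm thick. Origin on the bench under its centre: the tray's inner floor is 50 mm and its rim 70 mm above the origin. The block fits only with its length along the tray's y axis.
- tin: Tin of screws, 79 x 74 x 56 mm, loose bystander; origin at the centre of its underside
- clamp: Spring clamp with orange and black handles, 56 x 125 x 23 mm, loose bystander; origin at the centre of its underside
- marker: Black and white marker pen, 17 x 132 x 17 mm, loose bystander; origin at the centre of its underside
- roll: Roll of black insulating tape, 65 mm across and 19 mm high, loose bystander; origin at the centre of its underside

How it is judged:
By the outcome, as a careful person would: the job done as asked, in the order asked, and still so for the second after the job is handed in, with the robot touching nothing.
It also fails if it takes over 43 s, if anything falls off the work surface, if the arm or the gripper's body presses on something with over 40 N, if the wrist force passes 120 N, or if a joint passes its speed limit or range.

ROBOT

A 7-joint arm with a two-finger parallel gripper is mounted at the origin on a cart in front of the work surface, level with it; the furniture and walls round the work are solid. World frame = base frame: x ahead of the robot, y to its left, z up, the work surface at z = 0. Lengths are in m, angles in rad, forces in N, time in s.
With the tool pointing down it reaches from about 0.4 to 0.85 m from the base axis. Payload 10.4 kg.
Tool frame: the origin (TCP) lies between the finger pads; the fingertips stand ahead of it and the grasp point (between the pads) lies 5 mm behind it (manip.tip_extent is the z of the fingertips in the tool frame, in m); z points along the fingers, y is the line along which they close (so a half turn about z gives the same grasp; the last joint's range is limited). The gripper opens to 85 mm and grips with 20 to 120 N. Pads are 22 mm wide; open, the fingers measure 114 mm over their backs; the gripper's body (76 mm by 85 mm) begins 54 mm behind the grasp point. The pads swing forward as they close: fully open they stand 13 mm farther back than shut.
Start: joints at [1.134, 0.332, -0.065, 1.46, 0.022, 1.35, -0.088], TCP at [0.251, -0.572, 0.245] pointing down, gripper open.
Joint ranges: [-2.6, 2.6], [-0.5, 2.12], [-1.47, 1.34], [0.16, 2.42], [-1.27, 4.41], [0.06, 2.06], [-2.6, 2.6]. Speed limits (rad/s): [2.22, 2.22, 2.79, 2.79, 3.14, 3.14, 3.14].

INTERFACE

Orientations are given as a unit quaternion [x, y, z, w].
In Python, from workcell import status, viewer, manip gives the robot as it stands.
- The arm moves only by the tool play_rows, never from a script. Its argument "plan" is one flat list of numbers, 7 for each row, row after row: the turn, a rotation vector about the tool's x, y, z in degrees, then the shift along the tool's x, y, z in m, then the opening, from 0 (shut) to 1 (fully open). In form: [ax, ay, az, dx, dy, dz, grip, ax, ay, az, dx, dy, dz, grip, ...]. A call has 1 to 20 rows; each row is the pose to reach, as a shift and turn from the pose commanded when the call began, along the tool's axes at that moment; what a row does not reach only later rows make up. A row lasts 1/8 s, in which the tool goes at most 62.5 mm and 10.7 degrees, less where a joint would pass 70% of its speed; a pose out of reach is approached as far as the arm can. A call with a gripper value outside its range is refused whole. The fingers move at their own pace and stop on an object; "squeeze" is the grip in N (left out, the last holds). Time passes only in rows, so rows that repeat a pose let the fingers close. It gives the time, the measured TCP pose, the force, the opening and the grip force at its end, in the units of the state.
- status.get_obs(): the state, without advancing time (a new reading comes with each control period).
- viewer.camera(name): name is "scene" or "side" or "wrist"; returns the picture (400x640x3 uint8, red, green, blue); there is no depth.
- viewer.camera_model(name): a dict with "fx", "fy", "cx", "cy" (pixels), "R" (3x3) and "t" (3): a world point X has camera coordinates R X + t. Camera axes: x right, y down, z forward; pixel columns grow to the right and rows downward; lengths in m; the calibration is good to about 2 mm. A picture is of the moment at which its call begins: read the wrist's pose just before it. camera_model takes no time and is no camera call; for the wrist camera it gives the pose at the moment of the call.
- manip.hand_in(): hands the job in; it is judged then, once.
The state is a dict: "clock": time; "joint_pos": joint angles; "joint_velocities": joint speeds; "tau": joint torques, N m; "position": TCP position; "ee_rot": TCP orientation; "ft_force": force on the tool from outside, world axes, zero at the start; "torque": the same for the moment, N m; "grip_width": opening from 0.0 (shut) to 1.0 (fully open); "grasp_force": force on a finger pad.
Only numpy, scipy, OpenCV 4.12 (cv2) and the standard library are available. Lean on these libraries where they do the work, as an engineer would, in place of code of your own. Each camera call takes 0.05 s, during which the arm holds its last target. There are 200 camera calls.

## Working session

There is one attempt and no reset: what is moved stays moved. The work goes in short steps, Python scripts to look and compute and a tool call to move; the robot and the scene stay as the last step left them, time stands still between calls to the robot, and variables do not carry over. Pictures are saved under pics/ and viewed, at most 10 in all, crops included, and the job is handed in when it is done.

Besides the shell and the picture viewer there is one more tool, called after ">>>" by a JSON object that holds its "op" and its "data". play_rows: Moves the arm, as the interface text tells. Its arguments: {"type":"object","properties":{"plan":{"type":"array","items":{"type":"number"}},"squeeze":{"type":"number"}},"required":["plan"]}

```bash
ls; mkdir -p pics; python3 - <<'E'
from workcell import status, viewer, manip
import cv2,numpy as np
o=status.get_obs();print({k:np.round(v,3).tolist() for k,v in o.items()},manip.tip_extent)
ims=[]
for n in["scene","side"]:
    m=viewer.camera_model(n);print(n,{k:np.round(v,4).tolist() for k,v in m.items()})
    i=viewer.camera(n);cv2.imwrite(f"pics/{n}0.png",i[:,:,::-1])
E
```

```text
pics
{'clock': 0.0, 'joint_pos': [1.134, 0.333, -0.065, 1.461, 0.022, 1.35, -0.089], 'joint_velocities': [-0.0, 0.0, 0.001, 0.001, 0.0, 0.0, -0.001], 'tau': [-0.0, -62.544, 0.049, -39.162, 0.016, 0.01, 0.0], 'position': [0.251, -0.572, 0.244], 'ee_rot': [0.979, 0.205, -0.0, -0.001], 'ft_force': [0.856, -0.449, 0.07], 'torque': [-0.02, -0.012, -0.031], 'grasp_force': 0.0, 'grip_width': 0.999} 0.014
scene {'fx': 388.8388, 'fy': 388.8388, 'cx': 322.717, 'cy': 200.6756, 'R': [[-0.8346, -0.5505, 0.0174], [-0.3654, 0.5298, -0.7654], [0.4121, -0.6452, -0.6433]], 't': [0.4178, 0.3598, 0.8344]}
side {'fx': 391.4798, 'fy': 391.4798, 'cx': 316.4521, 'cy': 195.7344, 'R': [[0.844, -0.5362, 0.0128], [-0.3469, -0.5638, -0.7495], [0.4091, 0.6281, -0.6619]], 't': [-0.5573, 0.2396, 1.1249]}
```

View pics/scene0.png

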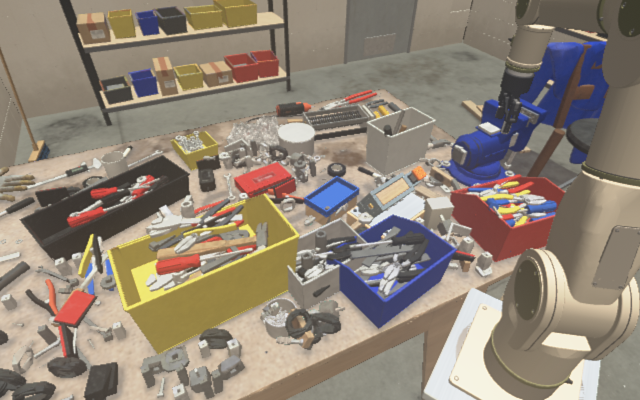

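View pics/side0.png

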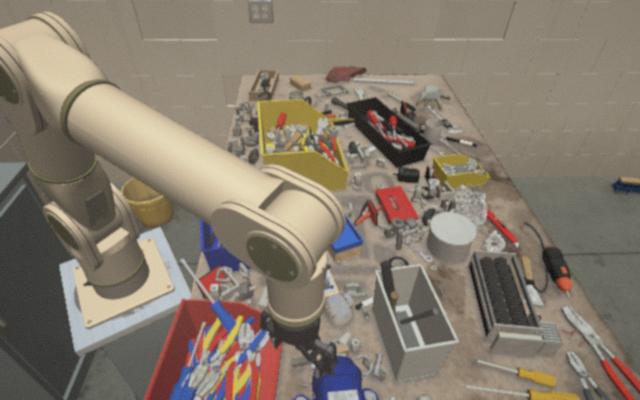

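The scene view shows the jig at about (395,190), with its orange key at (420,173) and the blue tray at (333,197). In the side view the arm hides the jig. I'll zoom in on the scene view and compute rough positions.

```bash
cat > h.py <<'E'
import numpy as np,cv2
from workcell import status, viewer, manip
from scipy.spatial.transform import Rotation as Rot
def ray(m,u,v):
    R=np.array(m["R"]);t=np.array(m["t"])
    d=R.T@np.array([(u-m["cx"])/m["fx"],(v-m["cy"])/m["fy"],1.]);return -R.T@t,d/np.linalg.norm(d)
def onz(m,u,v,z):
    c,d=ray(m,u,v);return c+d*(z-c[2])/d[2]
def proj(m,X):
    c=np.array(m["R"])@np.array(X)+np.array(m["t"]);return np.array([m["cx"]+m["fx"]*c[0]/c[2],m["cy"]+m["fy"]*c[1]/c[2]])
E
python3 - <<'E'
from h import *
i=cv2.imread("pics/scene0.png")[130:260,270:450]
cv2.imwrite("pics/c0.png",cv2.resize(i,None,fx=4.4,fy=4.4,interpolation=cv2.INTER_CUBIC))
m=viewer.camera_model("scene")
print("tray",onz(m,333,197,.07),"block",onz(m,396,189,.12),"key",onz(m,420,173,.14))
E
```

```text
tray [ 0.5912756  -0.19083627  0.07      ] block [ 0.4313306  -0.27119614  0.12      ] key [ 0.39717644 -0.35577771  0.14      ]
```

View pics/c0.png

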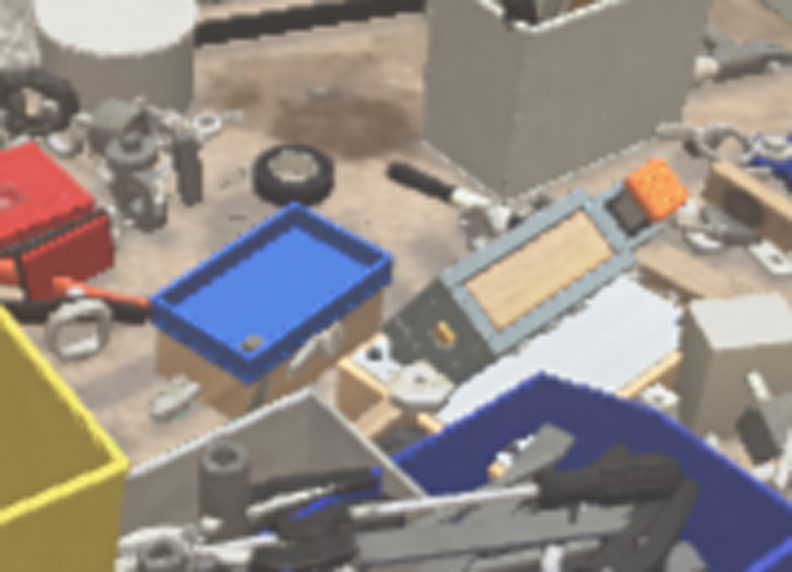

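The crop (scale 4.4, offset 270,130) shows the block's top face with corners at about (467,292), (585,205), (613,250) and (497,330). The orange key pad is at (655,190) and the tray rim corners are at (293,205), (392,262), (248,375) and (152,300).

```bash
cat >> h.py <<'E'
from scipy.optimize import least_squares
def nestR(yaw):  # columns: nest x,y,z
    return Rot.from_euler('ZY',[yaw,-.55]).as_matrix()
NP=np.array([[18,57.5,0],[18,-57.5,0],[-18,-57.5,0],[-18,57.5,0],[0,-98,28],
  [31,71,0],[-31,71,0]])/1e3
TP=np.array([[46,75],[46,-75],[-46,-75],[-46,75]])/1e3
def fit_nest(obs,x0):  # obs: (model, {index:(u,v)}) list
    def f(p):
        X=p[:3]+NP@nestR(p[3]).T
        return np.concatenate([proj(m,X[k])-q for m,d in obs for k,q in d.items()])
    r=least_squares(f,x0,loss='soft_l1');return r.x,np.round(f(r.x),1)
E
python3 - <<'E'
from h import *
m=viewer.camera_model("scene")
c=lambda u,v:np.array([270+(u+.5)/4.4-.5,130+(v+.5)/4.4-.5])
# in the scene image the camera is at left/far side: order by hypothesis y-left end is crop left
d={0:c(467,292),1:c(585,208),2:c(613,250),3:c(497,330),5:c(443,275),6:c(492,355)}
print(fit_nest([(m,d)],[.43,-.27,.12,0]))
for q in[(293,205),(392,262),(248,375),(152,300)]: print(onz(m,*c(*q),.07).round(3))
R=np.array(m["R"]);print("cam",-R.T@m["t"])
w=viewer.camera_model("wrist");o=status.get_obs();T=Rot.from_quat(o["ee_rot"]).as_matrix();R=np.array(w["R"])
print("wrist cam in tool",T.T@(-R.T@w["t"]-o["position"]),"axes",(T.T@R.T).round(3),w["fx"],"tool",T.round(3))
E
```

```text
(array([ 0.4337147 , -0.25332851,  0.1251931 , -0.24815821]), array([-0.3, -2.2, -0.7,  0.5,  0.3,  0.9,  0.5, -0.2, -1. , -0.1,  1.2,
        0.2]))
[ 0.638 -0.285  0.07 ]
[ 0.547 -0.267  0.07 ]
[ 0.565 -0.113  0.07 ]
[ 0.66  -0.139  0.07 ]
cam [0.13630307 0.57771632 0.80489808]
wrist cam in tool [ 0.08271019  0.00032987 -0.12932544] axes [[ 0.001 -0.947 -0.321]
 [ 1.     0.001 -0.   ]
 [ 0.001 -0.321  0.947]] 340.17468599108264 tool [[ 0.916  0.402 -0.001]
 [ 0.402 -0.916  0.001]
 [-0.    -0.001 -1.   ]]
```

```bash
cat >> h.py <<'E'
def toolR(yaw,lean=.55): # tool z=-nest z, tool y=nest x, tool x=nest y
    N=Rot.from_euler('ZY',[yaw,-lean]).as_matrix();return np.c_[N[:,1],N[:,0],-N[:,2]]
def delta(Tp,TR,P=None,R=None):
    o=status.get_obs()
    P=np.array(o["position"]) if P is None else P; R=Rot.from_quat(o["ee_rot"]).as_matrix() if R is None else R
    return np.r_[np.degrees(Rot.from_matrix(R.T@TR).as_rotvec()).round(1),(R.T@(Tp-P)).round(4)].tolist()
E
python3 - <<'E'
from h import *
p=np.array([.4337,-.2533,.1252]);N=nestR(-.248)
print(delta(p+N@[0,0,.15],toolR(-.248)), "key",p+N@[0,-.098,.028])
E
```

```text
[-29.4, 14.3, -50.7, 0.2334, -0.2666, -0.0081] key [ 0.39545689 -0.34470927  0.14907069]
```

>>> {"op": "play_rows", "data": {"plan": [-29.4, 14.3, -50.7, 0.233, -0.267, -0.008, 1, -29.4, 14.3, -50.7, 0.233, -0.267, -0.008, 1, -29.4, 14.3, -50.7, 0.233, -0.267, -0.008, 1, -29.4, 14.3, -50.7, 0.233, -0.267, -0.008, 1, -29.4, 14.3, -50.7, 0.233, -0.267, -0.008, 1, -29.4, 14.3, -50.7, 0.233, -0.267, -0.008, 0, -29.4, 14.3, -50.7, 0.233, -0.267, -0.008, 0, -29.4, 14.3, -50.7, 0.233, -0.267, -0.008, 0, -29.4, 14.3, -50.7, 0.233, -0.267, -0.008, 0, -29.4, 14.3, -50.7, 0.233, -0.267, -0.008, 0, -29.4, 14.3, -50.7, 0.233, -0.267, -0.008, 0, -29.4, 14.3, -50.7, 0.233, -0.267, -0.008, 0], "squeeze": 40}}

```text
clock: 1.6
position: [0.3573, -0.2342, 0.2532]
ee_rot: [0.76, 0.591, 0.167, 0.215]
ft_force: [-0.6, -0.1, -0.3]
grip_width: -0.001
grasp_force: 0.0
```

```bash
python3 - <<'E'
from h import *
import json
o=status.get_obs();m=viewer.camera_model("wrist");i=viewer.camera("wrist")
cv2.imwrite("pics/w1.png",i[:,:,::-1]);json.dump({k:np.array(v).tolist() for k,v in m.items()},open("w1.json","w"))
print(o["joint_pos"],o["clock"],delta(np.array([.358,-.234,.253]),toolR(-.248)))
E
```

```text
[ 0.94195382 -0.47095109 -0.23651803  2.29368859 -0.458026    0.84694015
  0.68059083] 1.6 [0.1, 0.1, -0.0, 0.0004, 0.0004, 0.0006]
```

View pics/w1.png

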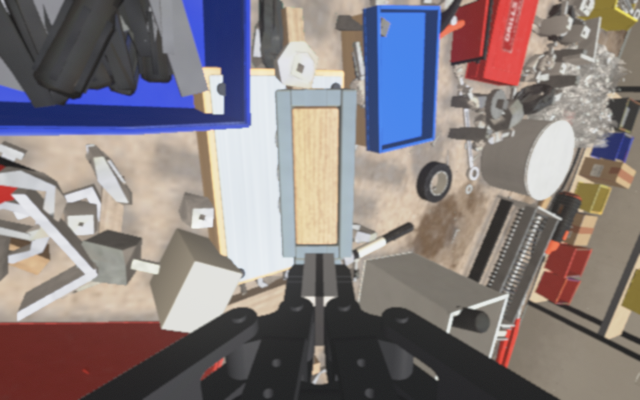

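The wrist view shows the block face at corners (294,107), (340,108), (338,245) and (295,245). The tray rim is at about (367,8) to (440,143), and the closed fingers hide the key. I'll refine with colour masks.

```bash
cat > q.py <<'E'
from h import *
def quad(mask,pt):
    n,l=cv2.connectedComponents(mask.astype(np.uint8),connectivity=4)
    c=max(cv2.findContours((l==l[pt[1],pt[0]]).astype(np.uint8),cv2.RETR_EXTERNAL,cv2.CHAIN_APPROX_NONE)[0],key=cv2.contourArea)
    h=cv2.convexHull(c);ps=[]
    for e in np.arange(.01,.2,.005):
        a=cv2.approxPolyDP(h,e*cv2.arcLength(h,True),True)[:,0]
        if len(a)==4:break
    a=a.astype(float);C=c[:,0].astype(float);L=[]
    for k in range(4):   # refit each side
        p,q=a[k],a[(k+1)%4];d=(q-p)/np.linalg.norm(q-p);s=(C-p)@d;g=np.abs((C-p)@[-d[1],d[0]])
        S=C[(g<3)&(s>.1*np.linalg.norm(q-p))&(s<.9*np.linalg.norm(q-p))]
        vx,vy,x,y=cv2.fitLine(S.astype(np.float32),cv2.DIST_HUBER,0,.01,.01).ravel()
        L.append(np.cross([x,y,1],[x+vx,y+vy,1]))
    return np.array([(lambda z:z[:2]/z[2])(np.cross(L[k-1],L[k])) for k in range(4)])
E
python3 - <<'E'
from q import *
import json
w=json.load(open("w1.json"));i=cv2.imread("pics/w1.png").astype(int);b,g,r=i[...,0],i[...,1],i[...,2]
q=quad((r-b>35)&(r>140),(317,170));print(q.round(1))
near=lambda Q,p:Q[np.argmin(np.linalg.norm(Q-np.array(p),axis=1))]
d={0:near(q,(340,108)),1:near(q,(338,245)),2:near(q,(295,245)),3:near(q,(294,107))}
s=viewer.camera_model("scene");c=lambda u,v:np.array([270+(u+.5)/4.4-.5,130+(v+.5)/4.4-.5])
ds={0:c(467,292),1:c(585,208),2:c(613,250),3:c(497,330)}
print(fit_nest([(w,d)],[.43,-.25,.125,-.25]));print(fit_nest([(w,d),(s,ds)],[.43,-.25,.125,-.25]))
j=cv2.imread("pics/scene0.png").astype(int)
for im,m,pt in[(i,w,(405,85)),(j,s,(333,194))]:
    t=quad((im[...,0]-im[...,2]>70),pt);P=np.array([onz(m,*x,.07) for x in t])
    e=[P[1]-P[0],P[2]-P[1]];print(P.round(3).tolist(),P.mean(0).round(3),[np.linalg.norm(x).round(3) for x in e])
E
```

```text
[[338.2 107. ]
 [336.5 243. ]
 [295.7 243.2]
 [292.  107. ]]
(array([ 0.429553  , -0.24254725,  0.13155988, -0.2440838 ]), array([ 0.4, -0. ,  0.1, -0. , -0.2, -0.1, -0.3,  0.2]))
(array([ 0.42934405, -0.24240242,  0.13209174, -0.24293606]), array([ 0.5, -0.1,  0.3,  0.1, -0. ,  0.1, -0.4,  0.1, -0.4, -1.5, -0.6,
        0.9,  0.5,  1.5,  0.6,  0.7]))
[[0.66, -0.14, 0.07], [0.637, -0.286, 0.07], [0.546, -0.271, 0.07], [0.569, -0.125, 0.07]] [ 0.603 -0.206  0.07 ] [np.float64(0.148), np.float64(0.092)]
[[0.551, -0.266, 0.07], [0.572, -0.125, 0.07], [0.66, -0.141, 0.07], [0.635, -0.309, 0.07]] [ 0.605 -0.21   0.07 ] [np.float64(0.143), np.float64(0.09)]
```

```bash
python3 - <<'E'
from h import *
p=np.array([.4294,-.2425,.132]);N=nestR(-.243);s=viewer.camera_model("scene")
print("boxcorner",onz(s,387,174,0),"key",p+N@[0,-.098,.028])
for h in(.057,.04):print(delta(p+N@[0,-.098,h],toolR(-.243)))
E
```

```text
boxcorner [ 0.54593985 -0.4798835   0.        ] key [ 0.39161441 -0.33409934  0.15587069]
[0.1, 0.2, -0.3, -0.0884, -0.0017, 0.0843]
[0.1, 0.2, -0.3, -0.0883, -0.0018, 0.1013]
```

>>> {"op": "play_rows", "data": {"plan": [0.1, 0.2, -0.3, -0.088, -0.002, 0.03, 0, 0.1, 0.2, -0.3, -0.088, -0.002, 0.05, 0, 0.1, 0.2, -0.3, -0.088, -0.002, 0.084, 0, 0.1, 0.2, -0.3, -0.088, -0.002, 0.084, 0, 0.1, 0.2, -0.3, -0.088, -0.002, 0.084, 0]}}

```text
clock: 2.28
position: [0.3766, -0.3298, 0.1817]
ee_rot: [0.758, 0.594, 0.167, 0.214]
ft_force: [0.1, 0.0, -0.5]
grip_width: 0.003
grasp_force: 0.0
```

```bash
python3 - <<'E'
from h import *
i=viewer.camera("scene")[:,:,::-1]
p=np.array([.4294,-.2425,.132]);N=nestR(-.243)
print(delta(p+N@[0,-.098,.057],toolR(-.243)))
cv2.imwrite("pics/c2.png",cv2.resize(i[110:230,330:480],None,fx=5,fy=5,interpolation=cv2.INTER_CUBIC))
E
```

```text
[0.1, 0.1, 0.1, -0.0004, -0.0005, 0.0015]
```

View pics/c2.png

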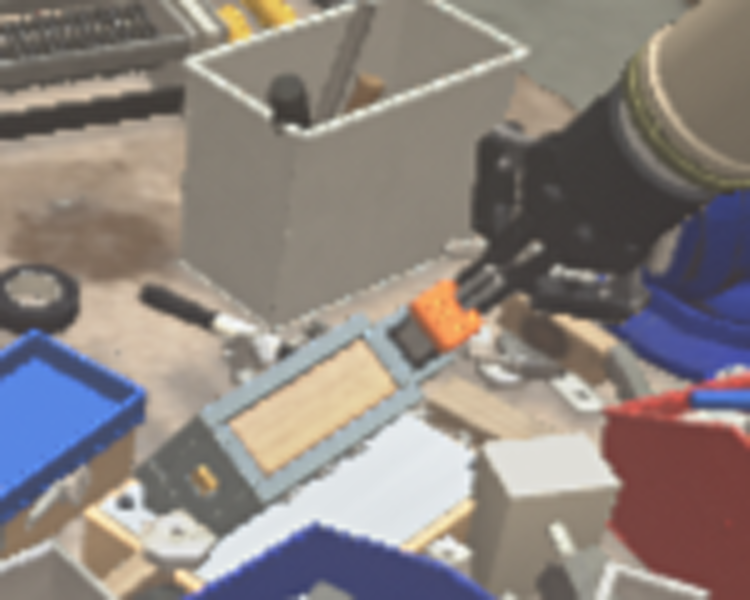

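The fingertips (crop 465,290) sit just above the key (445,315). Next I press along the tool axis.

>>> {"op": "play_rows", "data": {"plan": [0, 0, 0, 0, 0, 0.01, 0, 0, 0, 0, 0, 0, 0.015, 0, 0, 0, 0, 0, 0, 0.02, 0, 0, 0, 0, 0, 0, 0.025, 0, 0, 0, 0, 0, 0, 0.029, 0, 0, 0, 0, 0, 0, 0.029, 0]}}

```text
clock: 3.08
position: [0.3916, -0.3336, 0.1563]
ee_rot: [0.758, 0.593, 0.167, 0.214]
ft_force: [-2.4, 0.6, 2.9]
grip_width: 0.001
grasp_force: 2.2
```

>>> {"op": "play_rows", "data": {"plan": [0, 0, 0, 0, 0, 0.004, 0, 0, 0, 0, 0, 0, 0.007, 0, 0, 0, 0, 0, 0, 0.009, 0, 0, 0, 0, 0, 0, 0.009, 0]}}

```text
clock: 3.58
position: [0.3956, -0.3349, 0.1499]
ee_rot: [0.758, 0.593, 0.167, 0.214]
ft_force: [-22.8, 12.8, 27.6]
grip_width: 0.001
grasp_force: 18.9
```

The force jumped, so the key is at its stop. I'll retreat and look.

>>> {"op": "play_rows", "data": {"plan": [0, 0, 0, 0, 0, -0.01, 0, 0, 0, 0, 0, 0, -0.03, 0, 0, 0, 0, 0, 0, -0.055, 0, 0, 0, 0, 0, 0, -0.055, 0]}}

```text
clock: 4.08
position: [0.3681, -0.3285, 0.1968]
ee_rot: [0.758, 0.593, 0.167, 0.215]
ft_force: [0.1, 0.1, -0.2]
grip_width: 0.003
grasp_force: 0.0
```

```bash
python3 - <<'E'
from h import *
i=viewer.camera("scene")[:,:,::-1];print(status.get_obs()["ft_force"])
cv2.imwrite("pics/c3.png",cv2.resize(i[110:230,330:480],None,fx=5,fy=5,interpolation=cv2.INTER_CUBIC))
E
```

```text
[-0.07020427  0.13323118 -1.49095954]
```

View pics/c3.png

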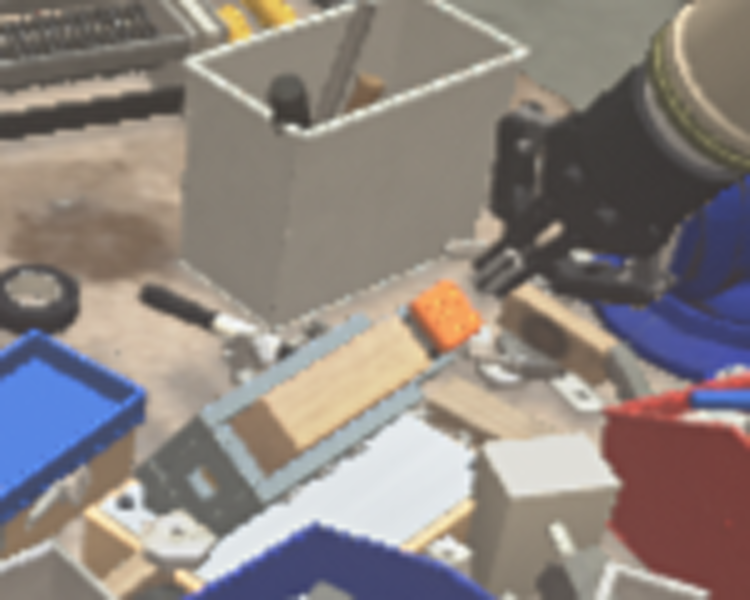

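The block stands proud of the rim and the key is back up. Now the grasp.

```bash
python3 - <<'E'
from h import *
p=np.array([.4294,-.2425,.132]);N=nestR(-.243)
for h in(.08,.021):print(delta(p+N@[0,0,h],toolR(-.243)))
E
```

```text
[0.1, 0.1, 0.1, 0.0978, -0.0001, -0.0055]
[0.1, 0.1, 0.1, 0.0978, -0.0002, 0.0535]
```

>>> {"op": "play_rows", "data": {"plan": [0, 0, 0, 0.03, 0, -0.006, 0.75, 0, 0, 0, 0.07, 0, -0.006, 0.75, 0, 0, 0, 0.098, 0, -0.006, 0.75, 0, 0, 0, 0.098, 0, -0.006, 0.75, 0, 0, 0, 0.098, 0, 0.015, 0.75, 0, 0, 0, 0.098, 0, 0.035, 0.75, 0, 0, 0, 0.098, 0, 0.048, 0.75, 0, 0, 0, 0.098, 0, 0.053, 0.75, 0, 0, 0, 0.098, 0, 0.053, 0.75]}}

```text
clock: 5.25
position: [0.4184, -0.2394, 0.1498]
ee_rot: [0.758, 0.593, 0.167, 0.214]
ft_force: [-0.4, 0.1, -0.7]
grip_width: 0.749
grasp_force: 0.0
```

```bash
python3 - <<'E'
from h import *
p=np.array([.4294,-.2425,.132]);N=nestR(-.243)
print(delta(p+N@[0,0,.021],toolR(-.243)))
i=viewer.camera("scene")[110:230,330:480,::-1];w=viewer.camera("wrist")[:,:,::-1]
a=cv2.resize(i,(500,400),interpolation=cv2.INTER_CUBIC);b=w[80:330,200:440]
b=cv2.resize(b,(300,312));b=cv2.copyMakeBorder(b,0,88,0,0,cv2.BORDER_CONSTANT)
cv2.imwrite("pics/c4.png",np.hstack([a,b]))
E
```

```text
[-0.0, -0.0, 0.0, -0.0004, 0.0004, 0.0002]
```

View pics/c4.png

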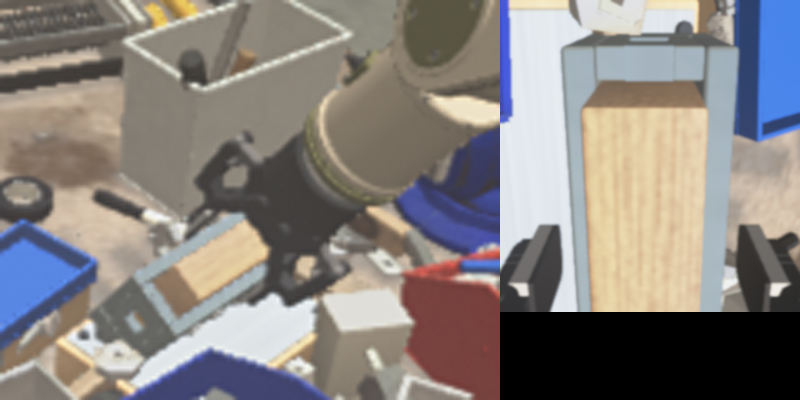

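The fingers straddle the block evenly, with the block between them in the wrist crop. I'll close and see.

>>> {"op": "play_rows", "data": {"plan": [0, 0, 0, 0, 0, 0, 0.3, 0, 0, 0, 0, 0, 0, 0.3, 0, 0, 0, 0, 0, 0, 0.3, 0, 0, 0, 0, 0, 0, 0.3, 0, 0, 0, 0, 0, 0, 0.3, 0, 0, 0, 0, 0, 0, 0.3], "squeeze": 50}}

```text
clock: 6.1
position: [0.4184, -0.2394, 0.1506]
ee_rot: [0.758, 0.593, 0.167, 0.214]
ft_force: [-4.6, 2.0, 6.4]
grip_width: 0.416
grasp_force: 48.9
```

>>> {"op": "play_rows", "data": {"plan": [0, 0, 0, 0, 0, -0.004, 0.3, 0, 0, 0, 0, 0, -0.01, 0.3, 0, 0, 0, 0, 0, -0.017, 0.3, 0, 0, 0, 0, 0, -0.025, 0.3, 0, 0, 0, 0, 0, -0.033, 0.3, 0, 0, 0, 0, 0, -0.041, 0.3, 0, 0, 0, 0, 0, -0.05, 0.3, 0, 0, 0, 0, 0, -0.06, 0.3, 0, 0, 0, 0, 0, -0.06, 0.3]}}

```text
clock: 7.22
position: [0.388, -0.232, 0.2021]
ee_rot: [0.758, 0.593, 0.167, 0.215]
ft_force: [0.4, 0.2, -2.4]
grip_width: 0.413
grasp_force: 50.2
```

```bash
python3 - <<'E'
from h import *
o=status.get_obs();print(o["joint_pos"].round(2))
p=np.array(o["position"]);T=np.array([.603,-.2055,0]);TR=toolR(-.157,0)
# grasp ~: TCP is 14 mm below block top -> 48 above block bottom
print(delta(p+[.03,0,.05],TR));print(delta(T+[0,0,.22],TR));print("up in tool",Rot.from_quat(o["ee_rot"]).inv().apply([0,0,1]))
i=viewer.camera("scene")[90:230,310:480,::-1];w=viewer.camera("wrist")[:,:,::-1]
a=cv2.resize(i,(480,400),interpolation=cv2.INTER_CUBIC)
b=cv2.resize(w[80:330,200:440],(300,312));b=cv2.copyMakeBorder(b,0,88,0,0,cv2.BORDER_CONSTANT)
cv2.imwrite("pics/c5.png",np.hstack([a,b]))
E
```

```text
[ 0.89 -0.36 -0.28  2.33 -0.46  0.68  0.65]
[31.6, 1.4, -4.8, 0.0071, 0.051, -0.0274]
[31.6, 1.4, -4.8, 0.0774, 0.1818, 0.0906]
up in tool [-0.00146007  0.52371085 -0.85189484]
```

View pics/c5.png

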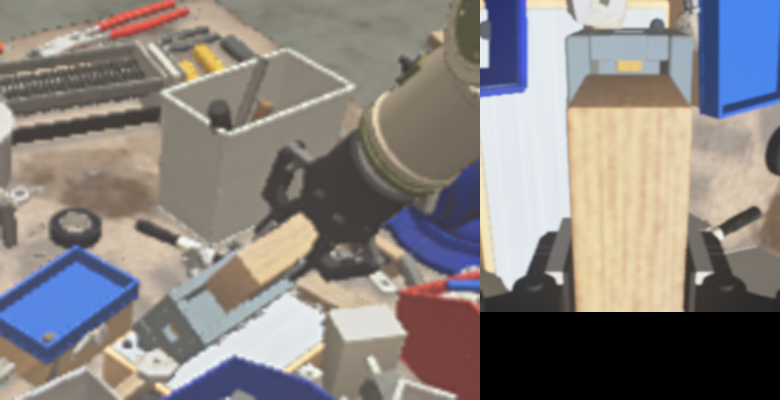

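The block is drawn out and held, with its bottom well clear of the rim. I'll lift it straight up, then swing it to vertical over the tray.

>>> {"op": "play_rows", "data": {"plan": [0, 0, 0, 0, 0.01, -0.018, 0.3, 0, 0, 0, 0, 0.021, -0.034, 0.3, 0, 0, 0, 0, 0.031, -0.051, 0.3, 6, 0.3, -1, 0.015, 0.06, -0.025, 0.3, 14, 0.6, -2, 0.03, 0.09, 0, 0.3, 22, 1, -3.2, 0.05, 0.13, 0.03, 0.3, 28, 1.3, -4.2, 0.065, 0.16, 0.065, 0.3, 31.6, 1.4, -4.8, 0.077, 0.182, 0.091, 0.3, 31.6, 1.4, -4.8, 0.077, 0.182, 0.091, 0.3, 31.6, 1.4, -4.8, 0.077, 0.182, 0.091, 0.3, 31.6, 1.4, -4.8, 0.077, 0.182, 0.091, 0.3]}}

```text
clock: 8.7
position: [0.6027, -0.2062, 0.2204]
ee_rot: [0.76, 0.649, -0.0, 0.001]
ft_force: [-0.2, 0.5, -2.0]
grip_width: 0.416
grasp_force: 50.9
```

```bash
python3 - <<'E'
from h import *
T=np.array([.603,-.2055,0]);print(delta(T+[0,0,.10],toolR(-.157,0)))
w=viewer.camera("wrist")[:,:,::-1];m=viewer.camera_model("wrist");s=viewer.camera_model("scene");i=viewer.camera("scene")[90:230,290:460,::-1]
cv2.imwrite("pics/c6.png",np.hstack([cv2.resize(w,(480,300)),cv2.resize(i,(320,300))]))
for x,y in TP@nestR(-.157)[:2,:2].T*0+TP@np.array([[np.cos(-.157),np.sin(-.157)],[-np.sin(-.157),np.cos(-.157)]]):print(proj(m,[.603+x,-.2055+y,.07]).round())
E
```

```text
[0.0, 0.1, -0.0, 0.001, 0.0001, 0.1204]
[378.  95.]
[369. 264.]
[269. 264.]
[260.  95.]
```

View pics/c6.png

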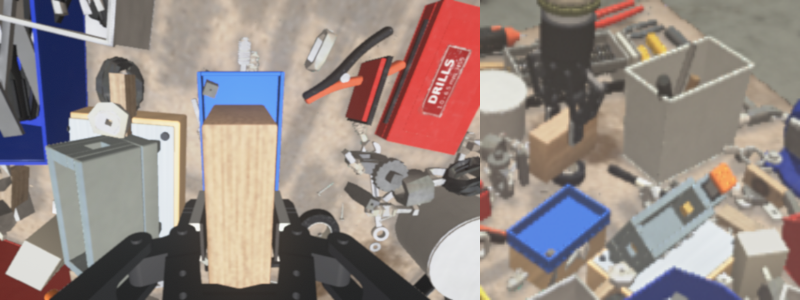

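The wrist view shows the block centred over the blue tray. The tray's far rim corners are within 3 px of where I predicted them (260 and 378, row 95). Now I lower it.

>>> {"op": "play_rows", "data": {"plan": [0, 0, 0, 0.001, 0, 0.03, 0.3, 0, 0, 0, 0.001, 0, 0.065, 0.3, 0, 0, 0, 0.001, 0, 0.095, 0.3, 0, 0, 0, 0.001, 0, 0.11, 0.3, 0, 0, 0, 0.001, 0, 0.116, 0.3, 0, 0, 0, 0.001, 0, 0.119, 0.3, 0, 0, 0, 0.001, 0, 0.119, 0.3]}}

```text
clock: 9.68
position: [0.6036, -0.2047, 0.1005]
ee_rot: [0.76, 0.65, -0.0, -0.0]
ft_force: [-0.9, -0.3, -1.2]
grip_width: 0.414
grasp_force: 51.0
```

>>> {"op": "play_rows", "data": {"plan": [0, 0, 0, 0, 0, 0.001, 0.3, 0, 0, 0, 0, 0, 0.002, 0.3, 0, 0, 0, 0, 0, 0.002, 0.3]}}

```text
clock: 10.05
position: [0.6036, -0.2046, 0.0991]
ee_rot: [0.76, 0.65, -0.0, -0.0]
ft_force: [-3.7, 1.4, 7.0]
grip_width: 0.412
grasp_force: 52.0
```

Contact is confirmed, so I release gently and retreat upward.

>>> {"op": "play_rows", "data": {"plan": [0, 0, 0, 0, 0, 0, 0.45, 0, 0, 0, 0, 0, 0, 0.55, 0, 0, 0, 0, 0, 0, 0.75, 0, 0, 0, 0, 0, 0, 0.75, 0, 0, 0, 0, 0, 0, 0.75, 0, 0, 0, 0, 0, -0.02, 0.75, 0, 0, 0, 0, 0, -0.05, 0.75, 0, 0, 0, 0, 0, -0.09, 0.75, 0, 0, 0, 0, 0, -0.13, 0.75, 0, 0, 0, 0, 0, -0.15, 0.75, 0, 0, 0, 0, 0, -0.15, 0.75], "squeeze": 20}}

```text
clock: 11.42
position: [0.6041, -0.2046, 0.2494]
ee_rot: [0.76, 0.65, 0.0, 0.0]
ft_force: [0.1, 0.7, -0.8]
grip_width: 0.749
grasp_force: 0.0
```

```bash
python3 - <<'E'
from h import *
w=viewer.camera("wrist")[:,:,::-1];i=viewer.camera("scene")[90:230,270:440,::-1]
cv2.imwrite("pics/c7.png",np.hstack([cv2.resize(w,(440,300)),cv2.resize(i,(360,300),interpolation=cv2.INTER_CUBIC)]))
E
```

```text
(no output)
```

View pics/c7.png

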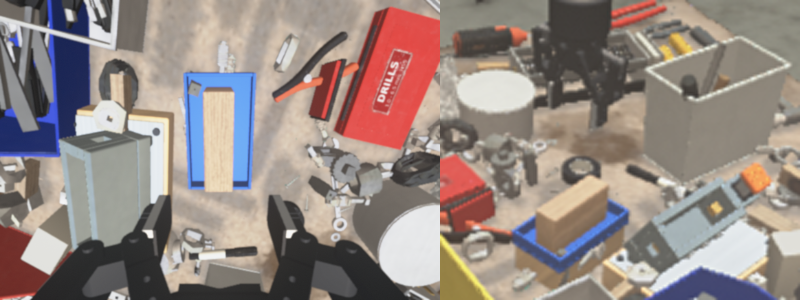

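The block stands on its narrow side inside the tray, clear of the walls. The key is up and the gripper is clear.

```bash
python3 -c "
from workcell import manip;print(manip.hand_in())"
```

```text
the job is handed in; nothing more can be done
None
```

The job is handed in: I pressed the key to its stop (a brief peak of about 38 N at the wrist) and it sprang back, then drew the block out and set it standing on its long narrow side in the blue tray, with the robot clear after about 11.5 s of robot time.

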